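# Stack the notched bread tray on the loaded one

### The job

Pick up the empty wooden bread tray that has a notch in one end and stack it squarely on the tray full of loaves, turned so that the upright key of the loaded tray stands in the notch and the tray lies flat on the rim. Lower it all the way down before letting go. Leave the plain tray without a notch alone, and do not shift the loaded tray.

Things in the scene. Friction and masses are not known exactly. Their poses are not given: they have to be found in the camera images.
- notched_tray: Empty slatted wooden tray, 200 (x) by 140 (y) mm, about 0.4 kg, walls 45 mm high. Origin: centre of underside, z up. The +x end has a notch through wall and floor, midway across: 64 mm wide (y), x from 62 to 100 mm. A carry bar over the centre: x -50 to 50 mm, 16 mm thick (y), 66 to 88 mm above the underside, free beside it above the walls. It and the plain tray stand in either order.
- loaded_tray: Loose wooden tray with three small brown loaves, no carry bar, 200 (x) by 140 (y) mm, 1.5 kg. Origin: centre of underside, z up. Flat rim, 18 mm wide, top at 62 mm; loaves end lower. Upright key block on the rim, mid +x end: 24 mm wide (y), x from 76 to 96 mm, top at 92 mm. Seated, the notched tray lies on the rim: its origin 62 mm above this one, x axes the same way.
- plain_tray: Bystander: an empty tray with the same size and carry bar as the notched tray but with both ends closed, no notch. Origin: centre of its underside; z up.
There are look-alikes about, which are no part of the job. Leave any green look-alike of the notched_tray alone. What is shaped like the loaded_tray but purple is not meant.

How it is judged:
On the way, in this order (a step that is already met when the one before it is completed fails the run):
1. the notched tray is lifted clear of the bench in the gripper (height (world z) of notched_tray above 0.03 m and contact force between the fingers and notched_tray above 0.5 N), for 0.2 s.
2. still in the gripper, it is lowered to within 12 mm of its seat on the loaded tray, key in notch (z of notched_tray in the frame of loaded_tray between 0.055 and 0.074 m and horizontal distance between notched_tray and loaded_tray below 0.02 m and contact force between the fingers and notched_tray above 0.5 N), for 0.1 s.
At the end, for the whole second after the job is handed in: The notched tray rests level (3 degrees) and still on the loaded tray's rim, key in notch: origins 55 to 68 mm apart in height, within 18 mm sideways and 11 degrees of turn. The loaded tray is level; it and the plain tray are within 30 mm of their starts (z of notched_tray in the frame of loaded_tray between 0.055 and 0.068 m and horizontal distance between notched_tray and loaded_tray below 0.018 m and angle between the x axis of notched_tray and the x axis of loaded_tray, either way round below 0.2 rad and angle between each of notched_tray, loaded_tray's own z axis and vertical below 0.06 rad and linear speed of notched_tray below 0.02 m/s and distance of each of loaded_tray, plain_tray from where it was at the start of the episode below 0.03 m); the robot touches nothing.
It fails at once if the plain tray is moved by more than 30 mm (distance of plain_tray from where it was at the start of the episode above 0.03 m).
It fails at once if the loaded tray is shifted by more than 30 mm (distance of loaded_tray from where it was at the start of the episode above 0.03 m).
It also fails if it takes over 40 s, if anything falls off the work surface, if the arm or the gripper's body presses on something with over 40 N, if the wrist force passes 120 N, or if a joint passes its speed limit or range.

### The arm

A 6-joint arm with a two-finger parallel gripper is mounted at the origin on the work surface. World frame = base frame: x ahead of the robot, y to its left, z up, the work surface at z = 0. Lengths are in m, angles in rad, forces in N, time in s.
With the tool pointing down it reaches from about 0.35 to 0.925 m from the base axis. Payload 6.4 kg.
Tool frame: the origin (TCP) lies midway between the tips of the shut fingers; the grasp point (between the pads) lies 19 mm behind it; z points along the fingers, y is the direction in which the jaws open and shut (so a half turn about z gives the same grasp; the last joint's range is limited). The gripper opens to 94 mm and grips with 3 to 60 N. Pads are 16 mm wide; open, the fingers measure 119 mm over their backs; the gripper's body (75 mm by 177 mm) begins 78 mm behind the grasp point.
Start: joints at [1.001, 0.245, 1.558, -0, 1.339, -0.174], TCP at [0.251, 0.6, 0.205] pointing down, gripper open.
Joint ranges: [-3.13, 3.13], [-1.02, 2.26], [0.13, 2.54], [-0.95, 4.09], [0.21, 2.88], [-2.74, 2.74]. Speed limits (rad/s): [2.57, 2.57, 3.14, 3.14, 3.14, 3.14].

### API

Orientations are given as a 3x3 rotation matrix whose columns are the frame's x, y, z axes.
In Python, from bench import robot gives the robot as it stands.
- The arm moves only by the tool move_arm, never from a script. Its argument "moves" is a list of rows, each a list of 3 entries, a list of its own where there are three numbers: the shift along the tool's x, y, z each as a share of 0.05 m, from -1 to 1, then the turn, a rotation vector about the tool's x, y, z each as a share of 120 degrees, from -1 to 1, then the opening, from 0 (shut) to 1 (fully open). In form: [[[x, y, z], [wx, wy, wz], jaw], ...]. A call has 1 to 20 rows; each row shifts and turns the commanded pose from where the row before left it, along the tool's axes as they then stand; what a row does not reach is not made up. A row lasts 1/10 s, in which the tool goes at most 50 mm and 8.59 degrees, less where a joint would pass 70% of its speed; a pose out of reach is approached as far as the arm can. A call with a number of a shift or a turn outside -1 to 1 is refused whole. A call with a gripper value outside its range is refused whole. The fingers move at their own pace and stop on an object; "force" is the grip in N (left out, the last holds). Time passes only in rows, so rows that do not move let the fingers close. It gives the time, the measured TCP pose, the force and the opening at its end, in the units of the state.
- robot.state(): the state, without advancing time (a new reading comes with each control period).
- robot.snapshot(name): name is "side" or "top" or "wrist"; returns the picture (480x640x3 uint8, red, green, blue); there is no depth.
- robot.camera_info(name): a dict with "fx", "fy", "cx", "cy" (pixels), "k1" (the pictures are not rectified: a ray, as slopes to the right and down, at radius r is drawn at 1 + k1 r^2 times it, then the intrinsics apply), "T" (4x4, takes a point from camera to world coordinates); the wrist camera has in their place "mount" (4x4, takes a point from camera to tool coordinates, whose origin is the TCP and whose axes are the flange's). Camera axes: x right, y down, z forward; pixel columns grow to the right and rows downward; lengths in m; the calibration is good to about 2 mm. A picture is of the moment at which its call begins: read the wrist's pose just before it. camera_info takes no time and is no camera call.
- robot.close_job(): hands the job in, once; it reports no verdict.
Trained networks look in the newest picture that a camera, given by its name, has taken for a name from the list of things; names that differ only in an ending like _2 or _b are one class to them, and where a whole thing is asked for, a point or a joint stands for the part that bears it (a point fixed in the world has none). Each returns a list of dicts, best first, with "p" (0 to 1); they miss things now and then, are a little off and sometimes report something else, mostly with a low value. They report only what shows in the picture. A call takes as long as a camera call. They do not tell look-alikes from the thing itself.
- robot.recognise(query, camera): "rect" ([left, top, right, bottom] in pixels, round what is visible of it).
- robot.tip_of(query, camera): "centre" ([column, row] in pixels: a listed point, or the origin of a listed thing).
The state is a dict: "time_s": time; "joint_pos": joint angles; "joint_vel": joint speeds; "joint_efforts": joint torques, N m; "position": TCP position; "tcp_rot": TCP orientation; "ft_force": force on the tool from outside, world axes, zero at the start; "moment": the same for the moment, N m; "grip_width": finger opening in m.
Only numpy, scipy, OpenCV 4.12 (cv2) and the standard library are available. Lean on these libraries where they do the work, as an engineer would, in place of code of your own. Each camera call takes 0.05 s, during which the arm holds its last target. There are 200 camera calls.

## Working session

There is one attempt and no reset: what is moved stays moved. The work goes in short steps, Python scripts to look and compute and a tool call to move; the robot and the scene stay as the last step left them, time stands still between calls to the robot, and variables do not carry over. Pictures are saved under pics/ and viewed, about 8 in all and at most 12, crops included, and the job is handed in when it is done.

Besides the shell and the picture viewer there is one more tool, called as name(argument=value, ...), one argument or row to a line, values as JSON. move_arm: Moves the arm, as the interface text tells. Its arguments: {"type":"object","properties":{"moves":{"type":"array"},"force":{"type":"number"}},"required":["moves"]}

```bash
mkdir -p pics; cat > h.py <<'E'
import numpy as np, cv2
from bench import robot
def save(img,n): cv2.imwrite(f'pics/{n}.png',img[:,:,::-1])
def cam(name):
    c=robot.camera_info(name)
    if 'T' in c: T=np.array(c['T'])
    else:
        s=robot.state(); W=np.eye(4); W[:3,:3]=s['tcp_rot']; W[:3,3]=s['position']; T=W@np.array(c['mount'])
    return c,T
def ray(c,T,uv):
    K=np.array([[c['fx'],0,c['cx']],[0,c['fy'],c['cy']],[0,0,1.]])
    p=cv2.undistortPoints(np.array([[uv]],float),K,np.array([c['k1'],0,0,0.]))[0,0]
    return T[:3,3],T[:3,:3]@np.array([p[0],p[1],1])
def onz(c,T,uv,z):
    o,d=ray(c,T,uv); return o+d*(z-o[2])/d[2]
def proj(c,T,P):
    P=np.atleast_2d(P); q=(P-T[:3,3])@T[:3,:3]; s=q[:,:2]/q[:,2:]; s=s*(1+c['k1']*(s**2).sum(1,keepdims=True))
    return s*[c['fx'],c['fy']]+[c['cx'],c['cy']]
E
python3 - <<'E'
from h import *
for n in ['top','side']:
    save(robot.snapshot(n),n+'0'); c,T=cam(n); print(n,c['fx'],c['k1'],T.round(3).tolist())
    for q in ['notched_tray','loaded_tray','plain_tray']:
        for r in robot.tip_of(q,n): print(q,np.round(r['centre']),round(r['p'],2),onz(c,T,r['centre'],0).round(3))
s=robot.state();print(s['time_s'],s['position'],s['tcp_rot'],s['ft_force'])
E
```

```text
top 571.7488991129609 -0.12341039259238665 [[-0.023, -0.994, 0.108, 0.304], [-1.0, 0.023, -0.008, -0.002], [0.005, -0.109, -0.994, 1.171], [0.0, 0.0, 0.0, 1.0]]
notched_tray [218. 326.] 0.73 [0.271 0.216 0.   ]
loaded_tray [450. 194.] 0.96 [ 0.533 -0.271  0.   ]
loaded_tray [495. 319.] 0.82 [ 0.27  -0.353  0.   ]
plain_tray [173. 200.] 0.92 [0.533 0.31  0.   ]
side 556.3325913130261 -0.04694684727397639 [[0.96, -0.208, 0.19, 0.212], [-0.281, -0.666, 0.691, -0.916], [-0.017, -0.717, -0.697, 0.917], [0.0, 0.0, 0.0, 1.0]]
notched_tray [343. 216.] 0.84 [0.525 0.037 0.   ]
notched_tray [225. 193.] 0.57 [0.263 0.212 0.   ]
loaded_tray [395. 312.] 0.97 [ 0.538 -0.274  0.   ]
loaded_tray [273. 374.] 0.73 [ 0.265 -0.344  0.   ]
plain_tray [315. 156.] 0.55 [0.528 0.294 0.   ]
0.4 [0.2505625  0.59969154 0.20531017] [[-9.22698450e-01  3.85522434e-01 -1.51069025e-04]
 [ 3.85522459e-01  9.22698429e-01 -2.05288816e-04]
 [ 6.02477083e-05 -2.47660174e-04 -9.99999968e-01]] [-0.57400085  0.59339353 -0.820472  ]
```

View pics/top0.png

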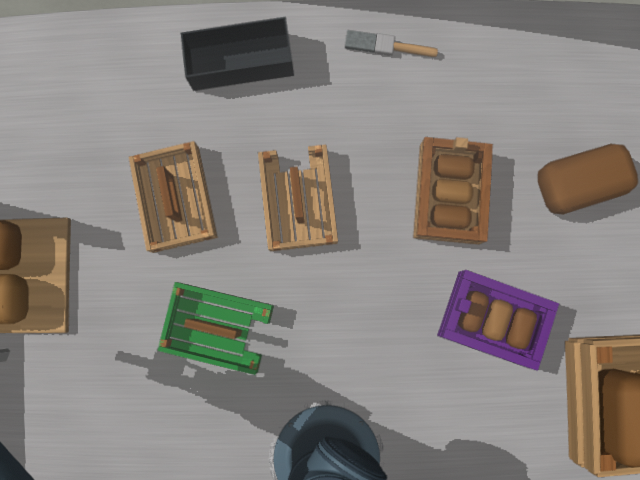

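View pics/side0.png

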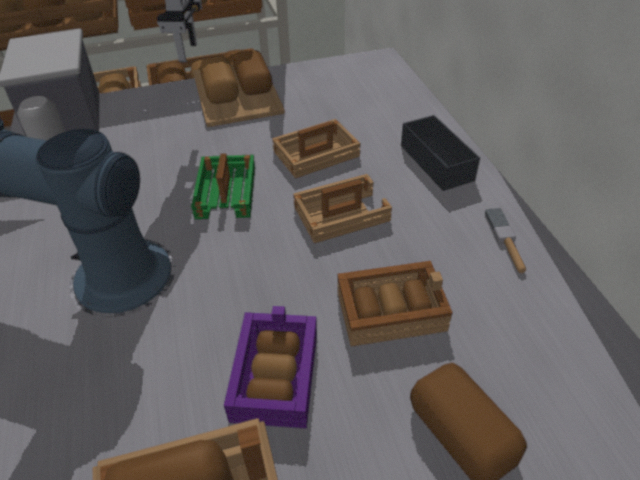

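The top picture shows three tray candidates: wooden with a notch at (298,198), closed wooden plain tray at (173,197), and a green notched look-alike at (215,328). The loaded candidates are wooden at (454,190) with its key at (461,142), and purple at (498,320). The wooden notched tray and the wooden loaded tray fit the description, so I'll confirm both enlarged.

```bash
python3 - <<'E'
from h import *
i=cv2.imread('pics/top0.png')
a=i[135:255,250:345];b=i[130:250,405:500]
o=[cv2.resize(x,None,fx=4,fy=4.0,interpolation=cv2.INTER_CUBIC) for x in(a,b)]
cv2.imwrite('pics/crop.png',np.hstack([o[0],np.zeros((480,10,3),np.uint8),o[1]]))
E
```

```text
(no output)
```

View pics/crop.png

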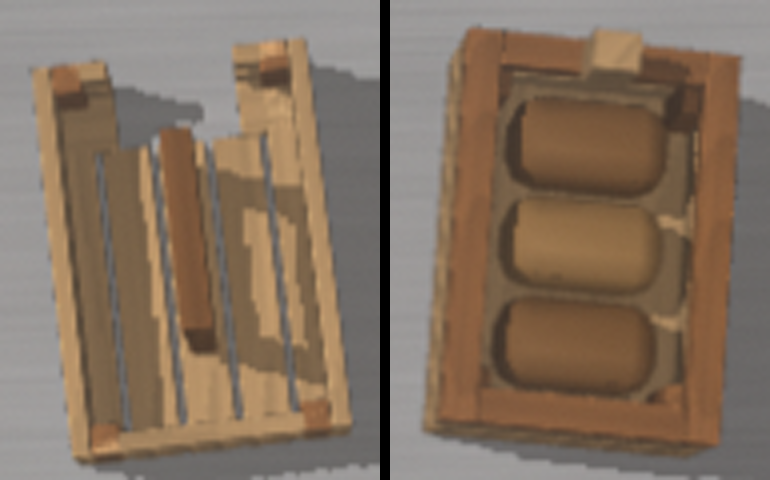

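The crop confirms them. The left panel is the wooden tray with an open notch at its far end and a carry bar. The right panel is the loaded wooden tray with the key on its far rim. Next I fit poses from the rim corners.

```bash
cat >> h.py <<'E'
from scipy.optimize import least_squares
def fit(c,T,M,px,g):
    def P(v):
        co,s=np.cos(v[2]),np.sin(v[2]); return np.c_[v[0]+co*M[:,0]-s*M[:,1],v[1]+s*M[:,0]+co*M[:,1],M[:,2]]
    r=least_squares(lambda v:(proj(c,T,P(v))-px).ravel(),g); return r.x,r.fun.reshape(-1,2)
def rim(z): return np.array([[.1,.07,z],[.1,-.07,z],[-.1,-.07,z],[-.1,.07,z]])
E
python3 - <<'E'
from h import *
c,T=cam('top')
n=np.array([[33,68],[305,40],[350,425],[78,453]])/4+[250,135]-.4
l=(np.array([[468,30],[740,58],[717,442],[442,427]])-[390,0])/4+[405,130]-.4
for px,z,g in((n,.045,(.53,.04,0)),(l,.062,(.53,-.27,0))):
    v,f=fit(c,T,rim(z),px,g); print(v.round(4),np.degrees(v[2]),f.round(1).tolist())
print(robot.camera_info('wrist'))
E
```

```text
[0.5275 0.0469 0.0923] 5.287070233869006 [[-0.1, -0.2], [0.5, -1.0], [0.9, 0.0], [-1.3, 1.1]]
[ 0.5315 -0.2679 -0.109 ] -6.242611836443218 [[-0.5, -0.0], [-0.1, -0.5], [1.0, 1.4], [-0.3, -1.0]]
{'fx': 341.01477825762566, 'fy': 341.01477825762566, 'cx': 313.3293270921112, 'cy': 238.55463264396425, 'k1': 0.006613193732775483, 'mount': array([[-1.12010342e-03, -9.66510525e-01, -2.56624532e-01,
         7.45640719e-02],
       [ 9.99999018e-01, -1.29867158e-03,  5.26362123e-04,
         7.02380710e-04],
       [-8.42005519e-04, -2.56623690e-01,  9.66511031e-01,
        -1.79708214e-01],
       [ 0.00000000e+00,  0.00000000e+00,  0.00000000e+00,
         1.00000000e+00]])}
```

move_arm(
  moves=[
    [[0,0,0],[0,0,-0.0583],0.7],
    [[0,0,0],[0,0,-0.0583],0.7],
    [[0,0,0],[0,0,-0.0583],0.7],
    [[0,0,0],[0,0,-0.0583],0.7],
    [[-0.281,-0.72,0],[0,0,0],0.7],
    [[-0.281,-0.72,0],[0,0,0],0.7],
    [[-0.281,-0.72,0],[0,0,0],0.7],
    [[-0.281,-0.72,0],[0,0,0],0.7],
    [[-0.281,-0.72,0],[0,0,0],0.7],
    [[-0.281,-0.72,0],[0,0,0],0.7],
    [[-0.281,-0.72,0],[0,0,0],0.7],
    [[-0.281,-0.72,0],[0,0,0],0.7],
    [[-0.281,-0.72,0],[0,0,0],0.7],
    [[-0.281,-0.72,0],[0,0,0],0.7],
    [[-0.281,-0.72,0],[0,0,0],0.7],
    [[-0.281,-0.72,0],[0,0,0],0.7],
    [[-0.281,-0.72,0],[0,0,0],0.7],
    [[-0.281,-0.72,0],[0,0,0],0.7],
    [[-0.281,-0.72,0],[0,0,0],0.7],
    [[-0.281,-0.72,0],[0,0,0],0.7],
  ],
)

```text
time_s: 2.4
position: [0.5283, 0.0455, 0.2057]
tcp_rot: [[-0.996, -0.092, 0.001], [-0.092, 0.996, 0.0], [-0.001, -0.0, -1.0]]
ft_force: [0.1, -0.2, -0.2]
grip_width: 0.0657
```

```bash
cat > w.py <<'E'
from h import *
import sys
s=robot.state(); print(s['time_s'],s['position'].round(4) if hasattr(s['position'],'round') else s['position'],np.round(s['tcp_rot'],3).tolist(),np.round(s['ft_force'],2),s['grip_width'])
c,T=cam('wrist'); im=robot.snapshot('wrist')
save(im,sys.argv[1]+'_raw')
for a in sys.argv[2:]:   # overlay z,x,y,yaw
    z,x,y,t=map(float,a.split(',')); R=np.array([[np.cos(t),-np.sin(t)],[np.sin(t),np.cos(t)]])
    m=rim(z); p=np.c_[m[:,:2]@R.T+[x,y],m[:,2]]
    if z==.045:
        b=np.array([[.05,.008,.088],[.05,-.008,.088],[-.05,-.008,.088],[-.05,.008,.088]]); 
    else: b=np.array([[.096,.012,.092],[.096,-.012,.092],[.076,-.012,.092],[.076,.012,.092]])
    b=np.c_[b[:,:2]@R.T+[x,y],b[:,2]]
    im=im.copy()
    for q in(p,b): cv2.polylines(im,[proj(c,T,q).round().astype(int)],True,(255,0,0),1)
save(im,sys.argv[1])
E
python3 w.py w1 .045,.5275,.0469,.0923
```

```text
2.4 [0.5283 0.0455 0.2057] [[-0.996, -0.092, 0.001], [-0.092, 0.996, 0.0], [-0.001, -0.0, -1.0]] [ 0.14 -0.22 -0.16] 0.0656880425197875
```

View pics/w1.png

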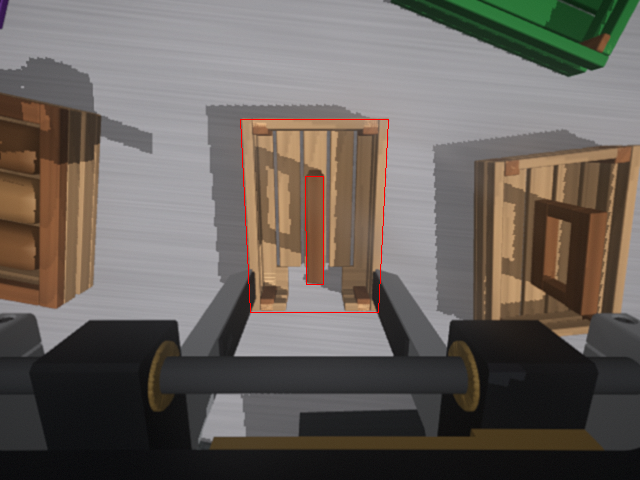

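The wrist picture shows the fitted outline on the notched tray's rim (240–388, 120–312) and bar (306–324, 176–284), matching to about a pixel. Next I descend and grip.

move_arm(
  moves=[
    [[0,0.02,0.5],[0,0,0],0.7],
    [[0,0,0.5],[0,0,0],0.7],
    [[0,0,0.5],[0,0,0],0.7],
    [[0,0,0.5],[0,0,0],0.7],
    [[0,0,0.5],[0,0,0],0.7],
    [[0,0,0.42],[0,0,0],0.7],
    [[0,0,0],[0,0,0],0.7],
    [[0,0,0],[0,0,0],0],
    [[0,0,0],[0,0,0],0],
    [[0,0,0],[0,0,0],0],
    [[0,0,0],[0,0,0],0],
    [[0,0,0],[0,0,0],0],
    [[0,0,0],[0,0,0],0],
  ],
  force=45,
)

```text
time_s: 3.75
position: [0.5278, 0.048, 0.0597]
tcp_rot: [[-0.996, -0.092, 0.0], [-0.092, 0.996, -0.0], [-0.0, -0.0, -1.0]]
ft_force: [0.1, -0.3, 1.0]
grip_width: 0.021
```

move_arm(
  moves=[
    [[0,0,0],[0,0,0],0],
    [[0,0,0],[0,0,0],0],
    [[0,0,0],[0,0,0],0],
    [[0,0,-0.2],[0,0,0],0],
    [[0,0,-0.3],[0,0,0],0],
    [[0,0,-0.4],[0,0,0],0],
    [[0,0,-0.4],[0,0,0],0],
    [[0,0,-0.4],[0,0,0],0],
    [[0,0,-0.4],[0,0,0],0],
    [[0,0,-0.4],[0,0,0],0],
    [[0,0,-0.4],[0,0,0],0],
    [[0,0,-0.3],[0,0,0],0],
    [[0,0,0],[0,0,0],0],
    [[0,0,0],[0,0,0],0],
  ],
)

```text
time_s: 5.15
position: [0.5274, 0.0481, 0.2193]
tcp_rot: [[-0.996, -0.092, -0.0], [-0.092, 0.996, 0.0], [0.0, 0.0, -1.0]]
ft_force: [-1.3, 0.4, -3.4]
grip_width: 0.0155
```

```bash
python3 - <<'E'
from h import *
a=robot.snapshot('side'); b=robot.snapshot('wrist')
save(a,'s1');save(b,'w2')
save(np.hstack([cv2.resize(a,(400,300)),cv2.resize(b,(400,300))]),'c2')
s=robot.state();print(s['position'],s['tcp_rot'],s['ft_force'],s['moment'],s['grip_width'])
E
```

```text
[0.52678332 0.04810721 0.21809351] [[-9.95713052e-01 -9.24640189e-02 -2.43377567e-03]
 [-9.24650861e-02  9.95715873e-01  3.29430957e-04]
 [ 2.39288855e-03  5.53057981e-04 -9.99996984e-01]] [-0.53093683 -0.7227717  -2.79694918] [ 0.03875573  0.03764043 -0.02320297] 0.016025574236985026
```

View pics/c2.png

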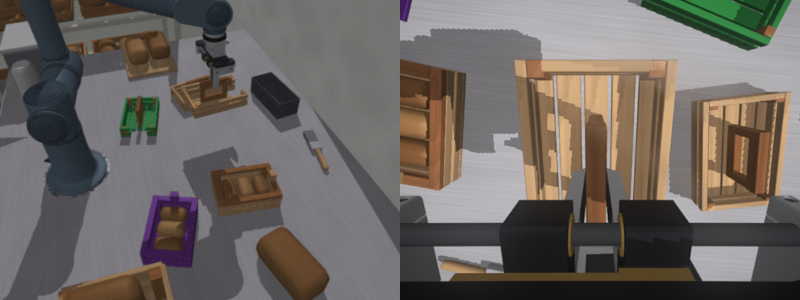

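The side view shows the tray held clear, and the wrist view shows its rear rim edge at about (184,96)–(443,98) in full-size pixels. I'll compare that with where an untilted tray would appear.

```bash
python3 - <<'E'
from h import *
c,T=cam('wrist'); s=robot.state(); p=np.array(s['position'])
t=.0923;R=np.array([[np.cos(t),-np.sin(t),0],[np.sin(t),np.cos(t),0],[0,0,1]])
im=cv2.imread('pics/w2.png'); M=rim(.045)
for k,pitch in enumerate((0,3,-3)):
    a=np.radians(pitch); Q=np.array([[np.cos(a),0,np.sin(a)],[0,1,0],[-np.sin(a),0,np.cos(a)]])
    g=np.array([0,0,.0787]) # grasp height in tray
    P=((M-g)@Q.T)@R.T+[p[0]-.0003,p[1]-.001,p[2]+.019]
    q=proj(c,T,P); print(pitch,q.round(1).tolist())
    cv2.polylines(im,[q[[1,2,3,0]].round().astype(int)],False,[(0,0,255),(0,255,0),(255,0,0)][k],1)
cv2.imwrite('pics/w2o.png',im[60:360,140:500].repeat(2,0).repeat(2,1))
E
```

```text
0 [[413.9, 412.1], [208.0, 412.5], [178.1, 96.8], [441.8, 96.7]]
3 [[412.0, 404.2], [210.0, 404.6], [173.8, 91.9], [445.9, 91.8]]
-3 [[416.0, 420.1], [205.8, 420.5], [182.1, 102.0], [438.0, 101.8]]
```

View pics/w2o.png

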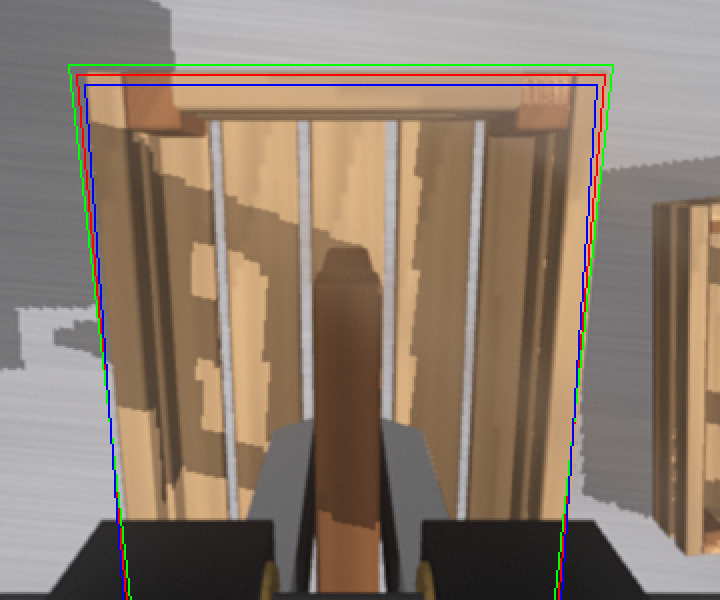

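The tray hangs level: the 0° outline in red fits the rear rim. I carry it over the loaded tray and turn it to match.

move_arm(
  moves=[
    [[0.04,-0.25,0],[0,0,0],0],
    [[0.04,-0.45,0],[0,0,0],0],
    [[0.04,-0.53,0],[0,0,0],0],
    [[0.04,-0.53,0],[0,0,0],0],
    [[0.04,-0.53,0],[0,0,0],0],
    [[0.04,-0.53,0],[0,0,0],0],
    [[0.04,-0.53,0],[0,0,0],0],
    [[0.04,-0.53,0],[0,0,0],0],
    [[0.04,-0.53,0],[0,0,0],0],
    [[0.04,-0.53,0],[0,0,0],0],
    [[0.04,-0.53,0],[0,0,0],0],
    [[0.03,-0.53,0],[0,0,0],0],
    [[0.02,-0.3,0],[0,0,0],0],
    [[0,0,0],[0,0,0.032],0],
    [[0,0,0],[0,0,0.032],0],
    [[0,0,0],[0,0,0.032],0],
    [[0,0,0],[0,0,0],0],
    [[0,0,0],[0,0,0],0],
  ],
)

```text
time_s: 7.05
position: [0.5321, -0.2678, 0.219]
tcp_rot: [[-0.994, 0.107, -0.001], [0.107, 0.994, 0.001], [0.001, 0.0, -1.0]]
ft_force: [0.5, 0.0, -2.7]
grip_width: 0.0155
```

```bash
cat > o.py <<'E'
from h import *
import sys
def box(p,yaw,M):
    a=np.cos(yaw),np.sin(yaw); return np.c_[p[0]+a[0]*M[:,0]-a[1]*M[:,1],p[1]+a[1]*M[:,0]+a[0]*M[:,1],p[2]+M[:,2]]
s=robot.state();p=np.array(s['position']);R=np.array(s['tcp_rot']);yaw=np.arctan2(-R[1,0],-R[0,0])
print(s['time_s'],p.round(4),'yaw',np.degrees(yaw).round(2),R[:,2].round(4),np.round(s['ft_force'],2),s['grip_width'])
c,T=cam('side'); im=robot.snapshot('side').copy()
tr=[p[0],p[1],p[2]-.0597]
for q,col in((box(tr,yaw,rim(.045)),(255,0,0)),(box(tr,yaw,rim(0)),(255,255,0)),(box([.5315,-.2679,0],-.109,rim(.062)),(0,0,255)),(box([.5315,-.2679,0],-.109,rim(0)),(0,255,255))):
    cv2.polylines(im,[(proj(c,T,q)*16).round().astype(int)],True,col,1,cv2.LINE_AA,4)
save(cv2.resize(im[170:400,270:530],None,fx=2.6,fy=2.6),sys.argv[1])
E
python3 o.py s2
```

```text
7.05 [ 0.5321 -0.2678  0.219 ] yaw -6.13 [-7.e-04  5.e-04 -1.e+00] [ 0.46  0.05 -2.66] 0.01548138817856368
```

View pics/s2.png

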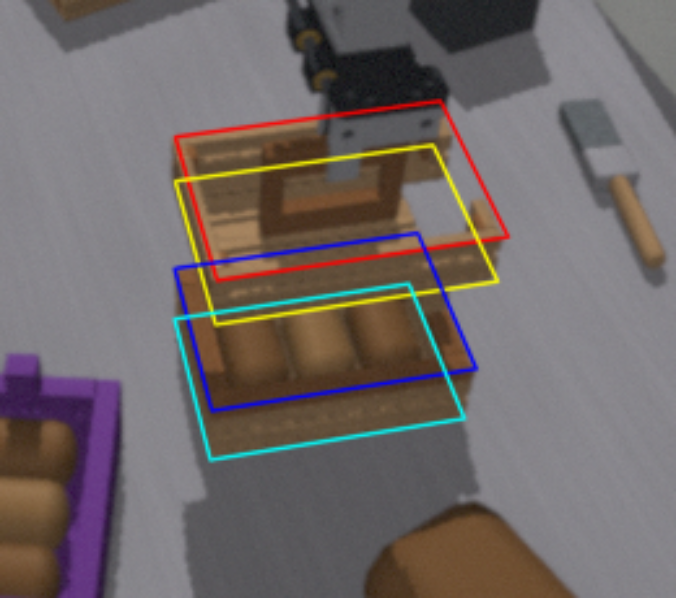

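Outlines agree with both trays to about 2 mm: the held tray's rim and underside (red/yellow) and the loaded tray's rim and base (blue/cyan). Next I lower it.

move_arm(
  moves=[
    [[0,0,0.25],[0,0,0],0],
    [[0,0,0.3],[0,0,0],0],
    [[0,0,0.3],[0,0,0],0],
    [[0,0,0.3],[0,0,0],0],
    [[0,0,0.25],[0,0,0],0],
    [[0,0,0.2],[0,0,0],0],
    [[0,0,0.15],[0,0,0],0],
    [[0,0,0.09],[0,0,0],0],
    [[0,0,0.02],[0,0,0],0],
    [[0,0,0],[0,0,0],0],
    [[0,0,0],[0,0,0],0],
  ],
)

```text
time_s: 8.2
position: [0.5328, -0.2682, 0.1272]
tcp_rot: [[-0.994, 0.108, 0.001], [0.108, 0.994, -0.001], [-0.001, -0.001, -1.0]]
ft_force: [0.5, 0.1, -2.5]
grip_width: 0.0159
```

move_arm(
  moves=[
    [[0,0,0.03],[0,0,0],0],
    [[0,0,0.02],[0,0,0],0],
    [[0,0,0],[0,0,0],0],
    [[0,0,0],[0,0,0],0],
  ],
)

```text
time_s: 8.6
position: [0.5323, -0.2679, 0.124]
tcp_rot: [[-0.994, 0.108, -0.0], [0.108, 0.994, -0.0], [0.0, -0.0, -1.0]]
ft_force: [-0.7, -0.7, -3.0]
grip_width: 0.0156
```

move_arm(
  moves=[
    [[0,0,0.02],[0,0,0],0],
    [[0,0,0.02],[0,0,0],0],
    [[0,0,0],[0,0,0],0],
    [[0,0,0],[0,0,0],0],
  ],
)

```text
time_s: 9.0
position: [0.5323, -0.2679, 0.1219]
tcp_rot: [[-0.994, 0.108, -0.0], [0.108, 0.994, 0.0], [0.0, 0.0, -1.0]]
ft_force: [-0.2, 0.4, -2.8]
grip_width: 0.0158
```

```bash
python3 o.py s3
```

```text
9.0 [ 0.5323 -0.2679  0.1219] yaw -6.21 [-1.e-04  1.e-04 -1.e+00] [-0.15  0.44 -2.75] 0.015824487800505126
```

View pics/s3.png

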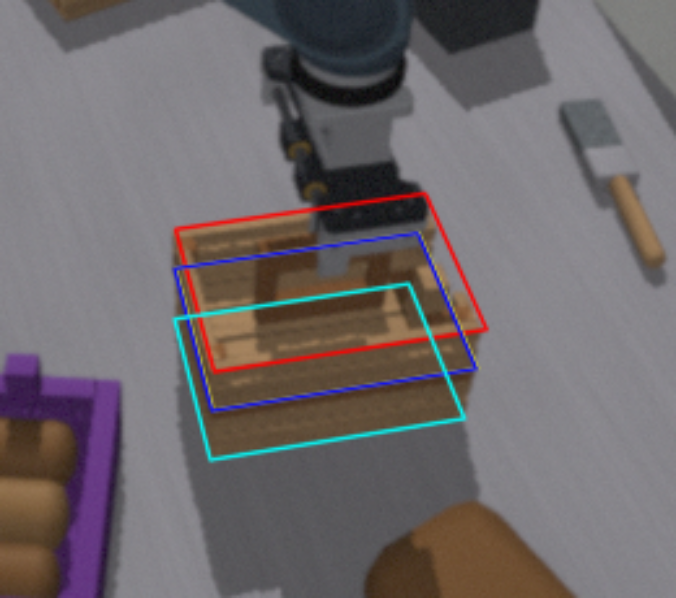

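The key stands in the notch and the outlines line up. The wrist still carries the full weight (-2.8 N), so I go down the last millimetres until the rim takes it.

move_arm(
  moves=[
    [[0,0,0.02],[0,0,0],0],
    [[0,0,0],[0,0,0],0],
    [[0,0,0.02],[0,0,0],0],
    [[0,0,0],[0,0,0],0],
    [[0,0,0],[0,0,0],0],
  ],
)

```text
time_s: 9.55
position: [0.5325, -0.268, 0.1216]
tcp_rot: [[-0.994, 0.108, 0.0], [0.108, 0.994, -0.0], [-0.0, -0.0, -1.0]]
ft_force: [-4.7, 1.8, 7.9]
grip_width: 0.0156
```

The rim now carries the tray: z stopped at 0.1216 and the force turned to +7.9 N. I ease off a millimetre, open, and retreat upwards.

move_arm(
  moves=[
    [[0,0,-0.02],[0,0,0],0],
    [[0,0,0],[0,0,0],0.3],
    [[0,0,0],[0,0,0],0.6],
    [[0,0,0],[0,0,0],0.6],
    [[0,0,0],[0,0,0],0.6],
    [[0,0,0],[0,0,0],0.6],
    [[0,0,0],[0,0,0],0.6],
    [[0,0,-0.2],[0,0,0],0.6],
    [[0,0,-0.4],[0,0,0],0.6],
    [[0,0,-0.6],[0,0,0],0.6],
    [[0,0,-0.6],[0,0,0],0.6],
    [[0,0,-0.6],[0,0,0],0.6],
    [[0.5,0,-0.4],[0,0,0],0.6],
    [[1,0,0],[0,0,0],0.6],
    [[1,0,0],[0,0,0],0.6],
    [[0,0,0],[0,0,0],0.6],
    [[0,0,0],[0,0,0],0.6],
  ],
)

```text
time_s: 11.25
position: [0.4079, -0.2545, 0.262]
tcp_rot: [[-0.994, 0.109, 0.002], [0.109, 0.994, -0.002], [-0.002, -0.001, -1.0]]
ft_force: [1.2, 0.2, 0.9]
grip_width: 0.0558
```

```bash
python3 - <<'E'
from h import *
def box(p,yaw,M):
    a=np.cos(yaw),np.sin(yaw); return np.c_[p[0]+a[0]*M[:,0]-a[1]*M[:,1],p[1]+a[1]*M[:,0]+a[0]*M[:,1],p[2]+M[:,2]]
s=robot.state();print(s['time_s'],s['position'],s['ft_force'],s['grip_width'])
o=[]
for n,(x,y) in(('side',(300,200)),('top',(390,110))):
    c,T=cam(n);im=robot.snapshot(n).copy()
    for z,k in((.107,(255,0,0)),(0,(0,255,255))):
        cv2.polylines(im,[(proj(c,T,box([.5315,-.2679,0],-.109,rim(z)))*16).round().astype(int)],True,k,1,cv2.LINE_AA,4)
    o.append(cv2.resize(im[y:y+170,x:x+170],None,fx=2.3,fy=2.3))
save(np.hstack(o),'end')
E
```

```text
11.25 [ 0.40786034 -0.25454777  0.26203447] [1.19069589 0.15868481 0.9311301 ] 0.055807672036007006
```

View pics/end.png

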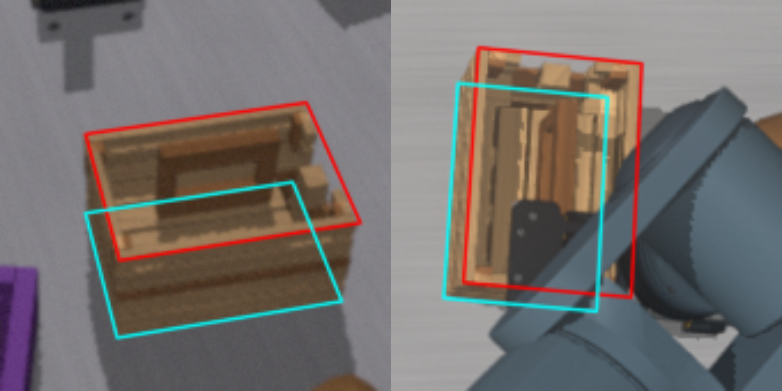

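Both views show the tray flat on the rim, with the key in the notch and the seated outline (red) on its rim. The loaded tray is on its starting outline and the gripper is clear. I'm handing in.

```bash
python3 -c "
from bench import robot
print(robot.close_job())"
```

```text
the job is handed in; nothing more can be done
None
```

The notched wooden tray is stacked on the loaded wooden tray, with the key standing in the notch. I gripped it by its carry bar, turned it to match the loaded tray (about 11.5°) and lowered it until the rim took the load. I let go only after that, and handed the job in with the clock at about 11.4 s of the 40 s allowed.

- **Fit:** the final side and top pictures show the tray lying on the rim with the key in the notch. Its rim matches the predicted seated outline to about 2 mm.
- **Loaded tray:** it still sits on its starting outline, although the arm hid one corner of the stack in the top picture.
- **Gripper:** it is open and well clear, with only about 1 N of residual on the wrist sensor.
- **Not checked:** I did not re-measure the plain tray or the green and purple look-alikes at the end. The gripper passed close to none of them.

No check failed, and the hand-in gave no verdict.

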